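# Shut the junction box and draw its door tight with the T-handle latch

## Task

The mould's grey junction box lies on its back on the bench with its door ajar. Swing the door down onto its foam gasket and, holding it pressed down so that the latch catches under the frame, turn the T-handle clockwise until it comes up solid and the door is drawn fully down, tight on its frame. Then let go, without knocking the clamp strap that lies beside the box out of place.

Things in the scene. Friction and masses are not known exactly. Their poses are not given: they have to be found in the camera images.
- enclosure: Grey painted sheet-steel junction box lying on its back, open side up, fixed to the bench: 200 (x) x 210 (y) x 85 mm high. Origin at the centre of its underside, z up; its latch side faces its -x (towards the robot), the door's hinge line runs along y at x = +104, z = 89 mm.
- door (a joint): Opening angle of the grey steel door (212 mm from hinge line to free edge, 228 wide, 3 thick, edges folded down 12 mm). 0 = fully down, its outer face level 92 mm above the bench; grows as the free edge rises. A stiff hinge (0.5 N m) holds it where it is left. Drawn tight means under 0.007 rad (1.5 mm at the free edge).
- door_hinge (a point): Middle of the hinge line at the level of the door's outer face; x points along the door from free edge to hinge, y along the hinge line, z out of the outer face.
- door_edge (a point): Point on the door's outer face 205 mm from the hinge line, 7 mm inside the middle of the free edge (axes as door_hinge). From 0.04 rad down the door squeezes a springy foam gasket: pushed down level with the handle's axis it takes about 18 N to come to 0.010 rad and 23 N to reach 0; let go unlatched, it springs back to about 0.03.
- handle (a joint): Clockwise angle (from above) of the dark T-handle on the door. At 0 its bar is parallel to the hinge line and the latch is clear of the frame; starts at 0 to 0.3; friction 0.3 N m (0.45 when drawing the door down), so it stays where left. Under a push of 20 to 25 N near the bar's end it comes up solid somewhere between 1.1 and 1.9 rad, depending on the hidden adjustment of the keeper.
- handle_hub (a point): Middle of the T-handle's bar, on its turning axis, 155 mm from the hinge line, 21 mm above the door's outer face. Bar 100 mm long, 16 thick, 16 high (13 to 29 mm above the door); the round stem below it is 24 mm across, on a round plate 44 mm across and 4 high. y runs along the bar, away from handle_end; z along the axis.
- handle_end (a point): Middle of one end of the bar, 50 mm from handle_hub: towards the box's -y side at handle angle 0, swinging towards the box's -x side (the robot) as it is turned clockwise.
- clamp_strap: Bystander: steel clamp strap, 100 x 30 x 16 mm, on the bench along the box's left side (+y).
- pawl_nose (a point): Top of the upright round nose (10 mm across) of the pawl inside the door, 38 mm from the handle's axis, below the handle_end half of the bar. At about 0.8 to 0.9 rad it meets the end of the keeper ramp under the latch side of the frame: it passes under only while the door is pressed down to 0.020 to 0.008 rad (the keeper's setting varies), else it is blocked. Then the ramp draws the door down.

How it is judged (in metres and radians):
On the way, in this order (a step that is already met when the one before it is completed fails the run):
1. the door is down on its gasket with the latch not yet turned (value of joint door below 0.06 rad and value of joint handle below 0.6 rad), for 0.1 s.
2. the latch is turned home under the frame and the door drawn tight (value of joint handle above 0.8 rad and value of joint door below 0.007 rad), for 0.2 s.
At the end, for the whole second after the job is handed in: The door stays drawn down on its gasket within 0.007 rad of fully closed (1.5 mm at its free edge), held by the T-handle turned at least 0.8 rad clockwise from its open position, with door and handle at rest (all of step 2 and velocity of joint handle below 0.05 rad/s and velocity of joint door below 0.02 rad/s); the robot touches nothing.
It fails at once if the clamp strap is knocked out of place (moved more than 40 mm) (distance of clamp_strap from where it was at the start of the episode above 0.04 m).
It also fails if it takes over 61 s, if anything falls off the work surface, if the arm or the gripper's body presses on something with over 40 N, if the wrist force passes 120 N, or if a joint passes its speed limit or range.

## Robot

A 6-joint arm with a two-finger parallel gripper is mounted at the origin on the work surface; the furniture and walls round the work are solid. World frame = base frame: x ahead of the robot, y to its left, z up, the work surface at z = 0. Lengths are in mm, angles in degrees, forces in N, time in s.
With the tool pointing down it reaches from about 350 to 850 mm from the base axis. Payload 8.1 kg.
Tool frame: the origin (TCP) lies midway between the tips of the shut fingers; the grasp point (between the pads) lies 19 mm behind it (r.pinch_z is the distance from the TCP to the grasp point, in mm); z points along the fingers, y is the line along which they close (so a half turn about z gives the same grasp; the last joint's range is limited). The gripper opens to 85 mm and grips with 20 to 120 N. Pads are 22 mm wide; open, the fingers measure 114 mm over their backs; the gripper's body (76 mm by 85 mm) begins 54 mm behind the grasp point. The pads swing forward as they close: fully open they stand 13 mm farther back than shut.
Start: joints at [-79.32, 7.471, 85.268, -0, 87.261, -4.893], TCP at [161.1, -577.972, 231.292] pointing down, gripper open.
Joint ranges: [-169.43, 169.43], [-51.17, 129.36], [1.28, 143.12], [-76.62, 256.62], [0, 156.53], [-152.29, 152.29]. Speed limits (degrees/s): [136.94, 136.94, 159.86, 180, 180, 180].

## Interface

Orientations are given as [roll, pitch, yaw] about the fixed x, y, z axes, in that order (R = Rz(yaw) Ry(pitch) Rx(roll)).
In Python, from bench import sensors, optics, job, r gives the robot as it stands.
- The arm moves only by the tool play_rows, never from a script. Its argument "motion" is a list that holds one entry, the list of rows, each a list of 6 numbers: the shift along the tool's x, y, z in cm, then the turn, a rotation vector about the tool's x, y, z in degrees. In form: [[[x, y, z, ax, ay, az], ...]]. A call has 1 to 5 rows; each row is the pose to reach, as a shift and turn from the pose commanded when the call began, along the tool's axes at that moment; what a row does not reach only later rows make up. A row lasts 1/10 s, in which the tool goes at most 50 mm and 8.59 degrees, less where a joint would pass 70% of its speed; a pose out of reach is approached as far as the arm can. A call with a gripper value outside its range is refused whole. "jaw" is the opening, from 0 (shut) to 1 (fully open), set as the call begins (left out, the last holds). The fingers move at their own pace and stop on an object; "squeeze" is the grip in N (left out, the last holds). Time passes only in rows, so rows that repeat a pose let the fingers close. It gives the time, the measured TCP pose, the force, the opening and the grip force at its end, in the units of the state.
- sensors.sense(): the state, without advancing time (a new reading comes with each control period).
- optics.snapshot(name): name is "side" or "top" or "wrist"; returns a dict with "pixels" (384x512x3 uint8, red, green, blue), "mtx" (3x3 intrinsics, pixels), "k1" (the pictures are not rectified: a ray, as slopes to the right and down, at radius r is drawn at 1 + k1 r^2 times it, then the intrinsics apply), "R" (3x3) and "t" (3): a world point X has camera coordinates R X + t; the wrist camera has in their place "T_tool_cam" (4x4, takes a point from camera to tool coordinates, whose origin is the TCP and whose axes are the flange's). Camera axes: x right, y down, z forward; pixel columns grow to the right and rows downward; lengths in mm; the calibration is good to about 2 mm. A picture is of the moment at which its call begins: read the wrist's pose just before it. There is no depth.
- job.hand_in(): hands the job in; it is judged then, once.
The state is a dict: "time": time; "joint_pos": joint angles; "qd": joint speeds; "joint_efforts": joint torques, N m; "tool_pos": TCP position; "tcp_rot": TCP orientation; "ft_force": force on the tool from outside, world axes, zero at the start; "wrist_torque": the same for the moment, N m; "finger_gap": finger opening in mm; "grip_force": force on a finger pad.
Only numpy, scipy, OpenCV 4.12 (cv2) and the standard library are available. Lean on these libraries where they do the work, as an engineer would, in place of code of your own. Each camera call takes 0.05 s, during which the arm holds its last target. There are 200 camera calls.

## Working session

There is one attempt and no reset: what is moved stays moved. The work goes in short steps, Python scripts to look and compute and a tool call to move; the robot and the scene stay as the last step left them, time stands still between calls to the robot, and variables do not carry over. Pictures are saved under pics/ and viewed, at most 10 in all, crops included, and the job is handed in when it is done.

Besides the shell and the picture viewer there is one more tool, called by a JSON object that holds its "method" and its "body", one argument or row to a line. play_rows: Moves the arm, as the interface text tells. Its arguments: {"type":"object","properties":{"motion":{"type":"array","items":{"type":"array","items":{"type":"array","items":{"type":"number"}}}},"jaw":{"type":"number"},"squeeze":{"type":"number"}},"required":["motion"]}

```bash
mkdir -p pics; ls; python3 - <<'E'
from bench import sensors, optics, job, r
import cv2,numpy as np
s=sensors.sense(); print(s)
for n in ["side","top"]:
    d=optics.snapshot(n); cv2.imwrite(f"pics/{n}0.png",d["pixels"][:,:,::-1])
    np.savez(f"pics/{n}0.npz",**d)
    print(n,d["mtx"],d["k1"],d["R"],d["t"])
E
```

```text
pics
{'time': 0.0, 'joint_pos': array([-7.93204392e+01,  7.51452988e+00,  8.53302683e+01,  6.56758402e-04,
        8.72643066e+01, -4.89352259e+00]), 'qd': array([-0.06669787,  0.05087472, -0.0343748 , -0.01982676,  0.07331051,
       -0.16087408]), 'joint_efforts': array([-4.31009112e-04, -5.69402754e+01, -5.00552237e+01, -2.29816505e-04,
        1.45662905e-02, -5.77444865e-06]), 'tool_pos': array([ 160.99471937, -577.4024077 ,  230.24101666]), 'tcp_rot': array([-1.79891349e+02, -9.96065846e-03,  1.55730420e+01]), 'ft_force': array([ 0.5848468 ,  0.59234212, -0.18821588]), 'wrist_torque': array([-0.01973292,  0.03463853,  0.02010594]), 'grip_force': 0.0, 'finger_gap': 85.61794036328116}
side [[438.76237367   0.         264.36020321]
 [  0.         438.76237367 185.41518505]
 [  0.           0.           1.        ]] -0.014560269960570527 [[-0.06199803  0.99783645  0.02187839]
 [ 0.59147751  0.05438895 -0.80448505]
 [-0.80393445 -0.03693591 -0.59356983]] [ 302.12283513 -158.4946638  1237.5530278 ]
top [[384.24080526   0.         257.63301799]
 [  0.         384.24080526 194.32460055]
 [  0.           0.           1.        ]] 0.008995985139397148 [[-1.79617518e-02 -9.99834366e-01 -2.93534734e-03]
 [-9.89903857e-01  1.81960361e-02 -1.40567629e-01]
 [ 1.40597758e-01  3.80870794e-04 -9.90066728e-01]] [-258.85507816  456.21616034  889.98368872]
```

```bash
python3 - <<'E'
import cv2
for n in ["side","top"]:
    cv2.imwrite(f"pics/{n}0b.png",cv2.resize(cv2.imread(f"pics/{n}0.png"),(800,600),interpolation=cv2.INTER_CUBIC))
E
```

```text
(no output)
```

View pics/side0b.png

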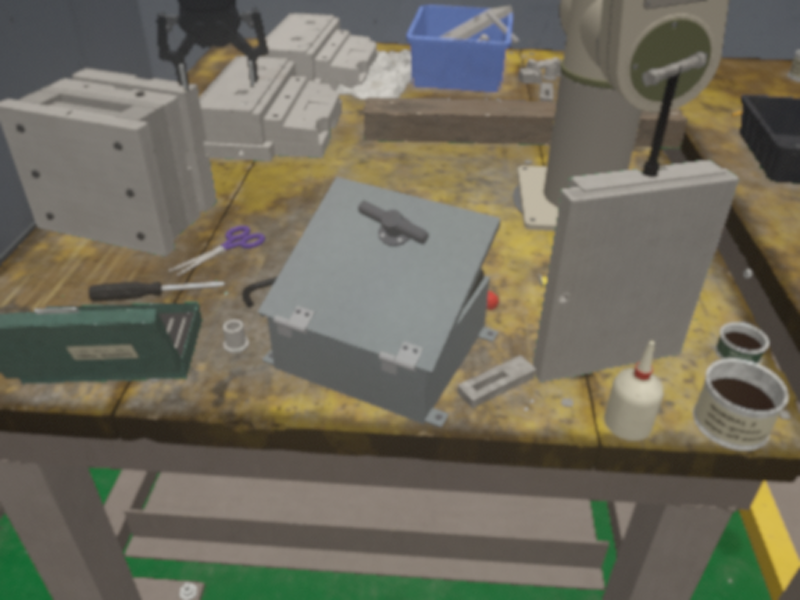

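View pics/top0b.png

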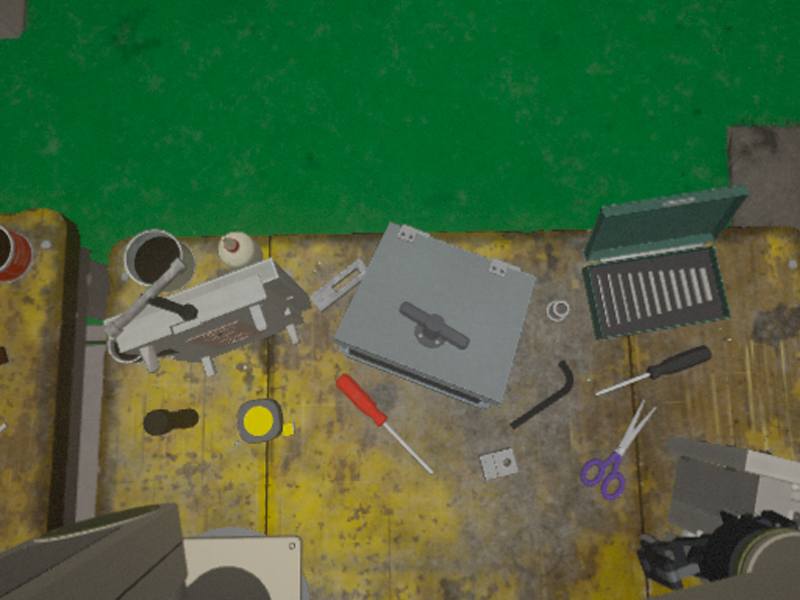

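The side view shows the box yawed with its door ajar, the T-handle at about (393,222) and the strap at about (498,380). In the top view the hinge corners are at (390,224) and (536,272), and the hub at about (433,325). I'll fit the box pose, door angle and handle angle to these points.

```bash
cat > geo.py <<'E'
import numpy as np
from scipy.spatial.transform import Rotation as Ro
def proj(d,X):
    c=np.asarray(X)@d["R"].T+d["t"]; s=c[:,:2]/c[:,2:]
    s=s*(1+float(d["k1"])*(s**2).sum(1,keepdims=True))
    return s*[d["mtx"][0,0],d["mtx"][1,1]]+d["mtx"][:2,2]
def box2w(p,P):
    x,y,yaw=p[:3]; c,s=np.cos(yaw),np.sin(yaw); P=np.atleast_2d(P).astype(float)
    return np.c_[x+c*P[:,0]-s*P[:,1], y+s*P[:,0]+c*P[:,1], P[:,2]]
def door(p,U,th=None):  # U: (u from hinge toward free edge, v along y, h above hinge plane)
    th=p[3] if th is None else th; U=np.atleast_2d(U).astype(float); c,s=np.cos(th),np.sin(th)
    return box2w(p,np.c_[104-U[:,0]*c+U[:,2]*s, U[:,1], 89+U[:,0]*s+U[:,2]*c])
def bar(p,l,h=24,th=None,a=None): # l along the bar towards handle_end
    a=p[4] if a is None else a  # handle_end at a=0 along -y, swings to -x (u+)
    return door(p,[155+l*np.sin(a),-l*np.cos(a),h],th)
E
cat > fit.py <<'E'
from geo import *
from scipy.optimize import least_squares
S=dict(np.load("pics/side0.npz"));T=dict(np.load("pics/top0.npz"));k=1.5625
# order: free -y, free +y, hinge +y, hinge -y, end(-y), end(+y)
sp=np.array([[337,180],[498,222],[432,370],[266,308],[363,207],[424,237]])/k
tp=np.array([[489,404],[335,342],[390,224],[536,272],[465,340],[404,309]])/k
def pts(p): return np.r_[door(p,[[212,-114,3],[212,114,3],[0,114,3],[0,-114,3]]),bar(p,48,30),bar(p,-48,30)]
f=lambda p:np.r_[(proj(S,pts(p))-sp).ravel(),(proj(T,pts(p))-tp).ravel()]
b=least_squares(f,[550,-40,-0.3,0.2,0.1],loss="soft_l1",x_scale=[10,10,.1,.1,.1])
print(b.x,np.degrees(b.x[2:])); print(b.fun.reshape(-1,2).round(1))
p=b.x; np.save("p.npy",p)
print("hub",bar(p,0),"end",bar(p,50),"edge",door(p,[205,0,3]),"cornermax z",door(p,[212,0,3]))
E
python3 fit.py
python3 - <<'E'
import cv2,numpy as np
a=cv2.imread("pics/side0.png")[100:280,150:340];b=cv2.imread("pics/top0.png")[130:270,200:360]
a=cv2.resize(a,None,fx=4,fy=4,interpolation=3)
cv2.imwrite("pics/c1.png",cv2.resize(a,None,fx=.79,fy=.79)); cv2.imwrite("pics/c2.png",cv2.resize(b,None,fx=4,fy=4,interpolation=3))
E
```

```text
[ 4.24190195e+02 -3.16258916e+02 -3.78166862e-01  4.07728968e-01
  2.04560224e-01] [-21.66736516  23.36114906  11.72043751]
[[-0.1  0.5]
 [ 1.2 -0.4]
 [ 0.1  0.7]
 [-5.8  2.5]
 [-0.9 -0.5]
 [ 0.7  0.1]
 [ 7.8  0.9]
 [-1.2 -0.1]
 [-0.8 -1.3]
 [ 0.3  2.5]
 [ 0.7  4. ]
 [-1.4 -0.5]]
hub [[ 397.44643169 -305.63392115  172.49402021]] end [[ 370.70507034 -347.68959031  176.52146168]] edge [[ 347.04981295 -285.61191425  173.04179683]] cornermax z [[ 341.07770043 -283.23926146  175.81747527]]
```

View pics/c1.png

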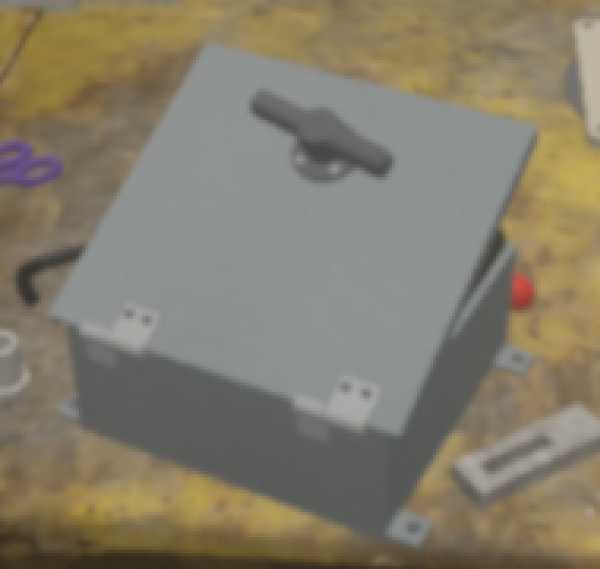

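View pics/c2.png

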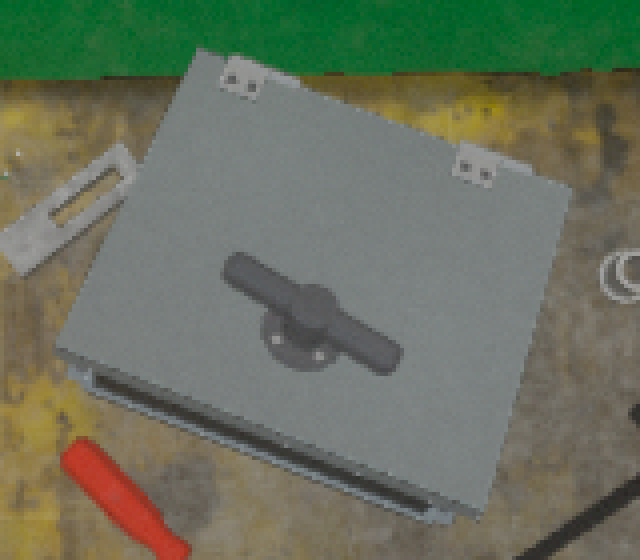

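The crops show the door corners clearly, at c1 (207,42), (537,130), (403,435), (50,318) and c2 (478,520), (57,350), (198,50), (570,187). I'll refit with these.

```bash
python3 - <<'E'
s=open("fit.py").read().split("\n")
out=[]
for l in s:
    if l.startswith("sp="): l="sp=np.array([[207,42],[537,130],[403,435],[50,318],[258,103],[385,165],[382,540],[82,430]])/3.16+[150,100]"
    if l.startswith("tp="): l="tp=np.array([[478,520],[57,350],[198,50],[570,187],[394,360],[230,268]])/4+[200,130]"
    if l.startswith("f="): l="f=lambda p:np.r_[(proj(S,np.r_[pts(p),box2w(p,[[100,105,0],[100,-105,0]])])-sp).ravel(),(proj(T,pts(p))-tp).ravel()]"
    if l.startswith("def pts"): l=l.replace("30)","26)")
    out.append(l)
open("fit.py","w").write("\n".join(out))
E
python3 fit.py
```

```text
[ 4.24183529e+02 -3.15584807e+02 -3.80871845e-01  4.31444474e-01
  1.95465356e-01] [-21.82234923  24.71994746  11.19933992]
[[-0.   0.8]
 [ 0.2 -0.9]
 [-0.8 -0. ]
 [-1.1 -1.1]
 [-0.1 -0.1]
 [ 0.6 -0.1]
 [ 0.6  0.3]
 [-0.7 -0.4]
 [ 1.4 -1.4]
 [-1.3 -0.1]
 [-0.8 -0.6]
 [ 0.6 -0.1]
 [-0.4  1.2]
 [-0.7  0.2]]
hub [[ 399.34130375 -305.63738364  175.61912182]] end [[ 372.91961474 -347.89140459  179.68016406]] edge [[ 349.02524347 -285.4896253   177.45267356]] cornermax z [[ 343.12235213 -283.12596592  180.37995697]]
```

```bash
cat >> geo.py <<'E'
def go(s,target,yaw):
    R=Ro.from_euler("xyz",s["tcp_rot"],degrees=True); d=R.inv().apply(np.asarray(target)-s["tool_pos"])/10
    dz=Ro.from_euler("xyz",[180,0,yaw],degrees=True); return d.round(2),(R.inv()*dz).as_rotvec(degrees=True).round(1)
E
cat > now.py <<'E'
from geo import *
from bench import sensors
p=np.load("p.npy"); s=sensors.sense(); print(s["time"].__round__(2),s["tool_pos"].round(1),s["tcp_rot"].round(1),"f",s["ft_force"].round(1),"m",s["wrist_torque"].round(2),"gap",round(s["finger_gap"],1),"q",s["joint_pos"].round(0))
E
python3 - <<'E'
from now import *
A=[161,-460,290]; press=box2w(p,[-76,30,0])[0]; print(press)
print(go(s,A,58)); 
s2=dict(s); s2["tool_pos"]=np.array(A,float); s2["tcp_rot"]=[180,0,58]
print(go(s2,[press[0],press[1],215],58))
E
```

```text
0.1 [ 161.  -577.5  230.3] [-179.9   -0.    15.6] f [ 0.2  0.1 -0.7] m [-0.02  0.02  0.03] gap 85.8 q [-79.   8.  85.  -0.  87.  -5.]
[ 364.78152032 -259.48310164    0.        ]
(array([  3.16, -11.33,  -5.95]), array([ -0.1,  -0. , -42.4]))
(array([27.8 ,  6.66,  7.5 ]), array([0., 0., 0.]))
```

{"method": "play_rows", "body": {
  "motion": [
    [[0, 0, -4, 0, 0, -8.4], [0.5, -2, -6, 0, 0, -16.8], [1.2, -5, -6, 0, 0, -25.2], [2, -8, -6, 0, 0, -33.6], [3.16, -11.33, -6, 0, 0, -42.4]]
  ],
  "jaw": 0
}}

```text
time: 0.6
tool_pos: [160.8, -459.3, 290.8]
tcp_rot: [-180.0, -0.0, 58.1]
ft_force: [-0.1, 0.7, -0.1]
finger_gap: 12.4
grip_force: 0.0
```

```bash
python3 - <<'E'
from now import *
press=box2w(p,[-76,30,0])[0]
print(go(s,[press[0],press[1],205],58))
E
```

```text
0.6 [ 160.8 -459.3  290.8] [-180.    -0.    58.1] f [-0.1  0.7 -0.1] m [ 0.06  0.02 -0.  ] gap 12.4 q [-77. -11.  97.  -0.  94. -45.]
(array([27.74,  6.75,  8.59]), array([-0. , -0. ,  0.1]))
```

{"method": "play_rows", "body": {
  "motion": [
    [[3.5, 1, 0, 0, 0, 0], [7.5, 2, 0.5, 0, 0, 0], [11.5, 3, 1, 0, 0, 0], [15.5, 4, 1.5, 0, 0, 0], [19.5, 5, 2, 0, 0, 0]]
  ]
}}

```text
time: 1.1
tool_pos: [308.2, -320.6, 270.8]
tcp_rot: [-180.0, -0.0, 57.7]
ft_force: [0.4, -1.0, -0.7]
finger_gap: 0.1
grip_force: 0.0
```

{"method": "play_rows", "body": {
  "motion": [
    [[4, 0.8, 2, 0, 0, 0], [7, 1.5, 3.5, 0, 0, 0], [8.24, 1.75, 5, 0, 0, 0], [8.24, 1.75, 6, 0, 0, 0], [8.24, 1.75, 6.6, 0, 0, 0]]
  ]
}}

```text
time: 1.6
tool_pos: [365.3, -261.9, 204.0]
tcp_rot: [-179.9, 0.0, 57.8]
ft_force: [0.3, 0.1, 0.3]
finger_gap: 0.2
grip_force: 0.0
```

```bash
python3 - <<'E'
from now import *
from bench import optics
import cv2
press=box2w(p,[-76,30,0])[0]
print(go(s,[press[0],press[1],180],58))
d=optics.snapshot("side"); a=d["pixels"][80:300,120:380,::-1]; cv2.imwrite("pics/s1.png",cv2.resize(a,None,fx=2.6,fy=2.6,interpolation=3))
E
```

```text
1.6 [ 365.3 -261.9  204. ] [-179.9    0.    57.8] f [0.3 0.1 0.3] m [-0.03  0.02 -0.03] gap 0.2 q [-42. -16. 110.  -0.  86. -10.]
(array([ 0.17, -0.17,  2.4 ]), array([-0.1,  0. , -0.2]))
```

View pics/s1.png

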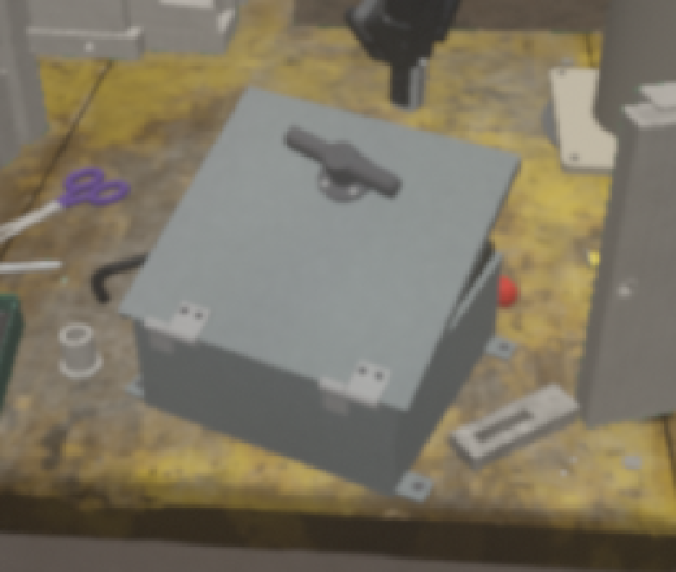

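The shut fingertips are just above the free edge, near (407,105). I'll move in towards the hinge, past the bar's end, to get a firmer contact.

```bash
python3 - <<'E'
from now import *
press=box2w(p,[-64,72,0])[0]
print(press, go(s,[press[0],press[1],204],58))
for th in (.431,.2,.1,.06,.03,.01): u=(168+3*np.sin(th))/np.cos(th); print(th, round(89+u*np.sin(th)+3*np.cos(th),1))
E
```

```text
1.65 [ 365.  -262.   203.5] [-179.9    0.    57.7] f [-0.3  0.6 -1.6] m [ 0.02  0.04 -0.06] gap -0.2 q [-42. -16. 110.  -0.  86. -10.]
[ 391.53427023 -224.95354369    0.        ] (array([ 4.55,  0.27, -0.05]), array([-0.1,  0. , -0.3]))
0.431 169.6
0.2 126.1
0.1 108.9
0.06 102.1
0.03 97.0
0.01 93.7
```

{"method": "play_rows", "body": {
  "motion": [
    [[2.5, 0.2, 0, 0, 0, 0], [4.55, 0.27, 0, 0, 0, 0], [4.55, 0.27, 1.5, 0, 0, 0], [4.55, 0.27, 2.5, 0, 0, 0], [4.55, 0.27, 3.2, 0, 0, 0]]
  ]
}}

```text
time: 2.15
tool_pos: [391.6, -225.4, 171.9]
tcp_rot: [-179.9, 0.0, 57.7]
ft_force: [-0.4, -1.0, -0.2]
finger_gap: 0.0
grip_force: 0.0
```

{"method": "play_rows", "body": {
  "motion": [
    [[0, 0, 0.6, 0, 0, 0], [0, 0, 1.2, 0, 0, 0], [0, 0, 1.8, 0, 0, 0], [0, 0, 2.4, 0, 0, 0], [0, 0, 3.0, 0, 0, 0]]
  ]
}}

```text
time: 2.65
tool_pos: [392.7, -224.7, 142.9]
tcp_rot: [180.0, 0.0, 57.8]
ft_force: [-0.1, -0.8, 0.0]
finger_gap: 0.1
grip_force: 0.1
```

```bash
python3 - <<'E'
from now import *
from bench import optics
import cv2
d=optics.snapshot("side"); a=d["pixels"][80:300,120:380,::-1]; cv2.imwrite("pics/s2.png",cv2.resize(a,None,fx=2.6,fy=2.6,interpolation=3))
E
```

```text
2.65 [ 392.7 -224.7  142.9] [180.    0.   57.8] f [-0.1 -0.8  0. ] m [ 0.04  0.06 -0.01] gap 0.1 q [-36. -13. 114.  -0.  79.  -4.]
```

View pics/s2.png

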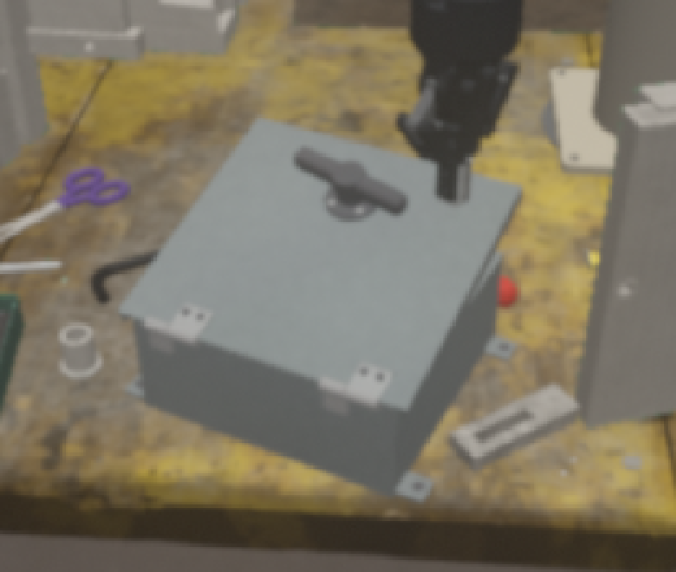

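The door is swinging down under the fingertips, which touch at about (452,198). I'll keep going.

{"method": "play_rows", "body": {
  "motion": [
    [[0, 0, 0.6, 0, 0, 0], [0, 0, 1.2, 0, 0, 0], [0, 0, 1.8, 0, 0, 0], [0, 0, 2.4, 0, 0, 0], [0, 0, 3.0, 0, 0, 0]]
  ]
}}

```text
time: 3.2
tool_pos: [392.7, -224.6, 112.7]
tcp_rot: [-180.0, 0.0, 57.8]
ft_force: [0.5, 1.7, 0.3]
finger_gap: 0.1
grip_force: 0.1
```

{"method": "play_rows", "body": {
  "motion": [
    [[0, 0, 0.4, 0, 0, 0], [0, 0, 0.8, 0, 0, 0], [0, 0, 1.1, 0, 0, 0], [0, 0, 1.3, 0, 0, 0], [0, 0, 1.4, 0, 0, 0]]
  ]
}}

```text
time: 3.7
tool_pos: [392.7, -224.6, 99.2]
tcp_rot: [-180.0, -0.0, 57.8]
ft_force: [0.2, 0.2, -0.3]
finger_gap: 0.2
grip_force: 0.0
```

{"method": "play_rows", "body": {
  "motion": [
    [[0, 0, 0.2, 0, 0, 0], [0, 0, 0.3, 0, 0, 0], [0, 0, 0.4, 0, 0, 0], [0, 0, 0.4, 0, 0, 0]]
  ]
}}

```text
time: 4.1
tool_pos: [392.8, -224.8, 95.9]
tcp_rot: [180.0, 0.0, 57.8]
ft_force: [-3.0, 2.8, 5.6]
finger_gap: -0.1
grip_force: 2.9
```

{"method": "play_rows", "body": {
  "motion": [
    [[0, 0, -2, 0, 0, 0], [0, 0, -5, 0, 0, 0], [0, 0, -9, 0, 0, 0], [0, 0, -12, 0, 0, 0], [0, 0, -12, 0, 0, 0]]
  ],
  "jaw": 0.7
}}

```text
time: 4.6
tool_pos: [395.1, -226.4, 220.8]
tcp_rot: [179.5, 0.0, 57.8]
ft_force: [1.0, -0.3, 0.3]
finger_gap: 59.5
grip_force: 0.0
```

```bash
python3 - <<'E'
from now import *
from bench import optics
import cv2
d=optics.snapshot("side"); np.savez("pics/side1.npz",**d); a=d["pixels"][100:300,150:350,::-1]; cv2.imwrite("pics/s3.png",cv2.resize(a,None,fx=2.9,fy=2.9,interpolation=3))
g=bar(p,32,24,th=.03)[0]; print(bar(p,0,24,th=.03),g,go(s,[g[0],g[1],216],58))
d=optics.snapshot("wrist"); np.savez("pics/w1.npz",**d,pos=s["tool_pos"],rot=s["tcp_rot"]); cv2.imwrite("pics/w1.png",d["pixels"][:,:,::-1])
E
```

```text
4.6 [ 395.1 -226.4  220.8] [179.5   0.   57.8] f [ 1.  -0.3  0.3] m [-0.03 -0.02  0.02] gap 59.5 q [-36. -16. 109.   0.  87.  -4.]
[[ 377.57119548 -296.92010972  117.63850334]] [ 360.13518457 -323.75200806  117.8249295 ] (array([-10.1 ,   2.23,   0.5 ]), array([ 0.5,  0. , -0.2]))
```

View pics/s3.png

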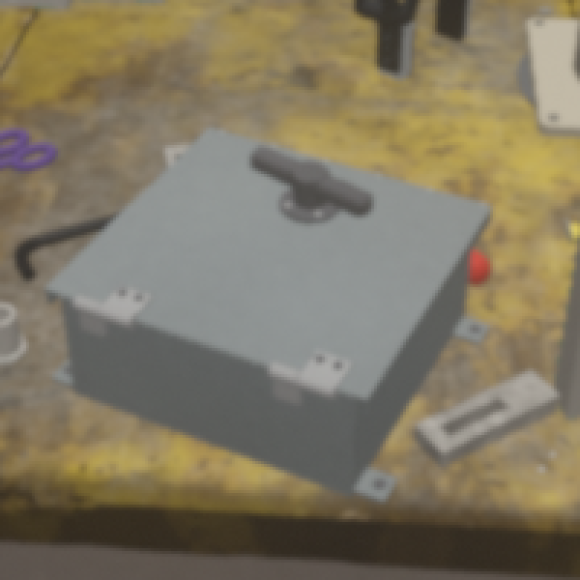

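View pics/w1.png

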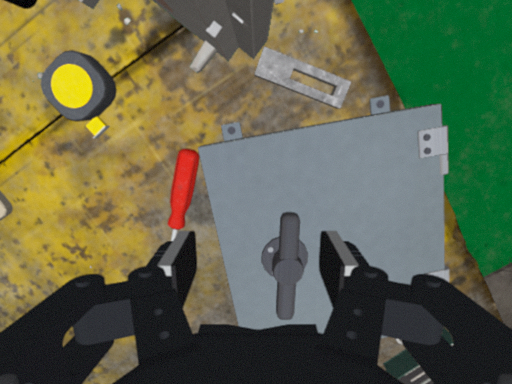

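The door now lies on its gasket. In the wrist view the bar is nearly vertical, from (290,212) to (286,318), with the hub dome at about (289,268). I'll check the fit against this picture.

```bash
python3 - <<'E'
from geo import *
from scipy.optimize import least_squares
p=np.load("p.npy"); w=dict(np.load("pics/w1.npz")); S=dict(np.load("pics/side1.npz"))
R=Ro.from_euler("xyz",w["rot"],degrees=True).as_matrix(); T=w["T_tool_cam"]
Rc=(R@T[:3,:3]).T; w["R"]=Rc; w["t"]=-Rc@(R@T[:3,3]+w["pos"])
g=lambda p:np.r_[bar(p,48,26),bar(p,-48,26),door(p,[[212,114,3],[0,114,3]])]
wp=np.array([[286,316],[290,215],[202,146],[441,105]])
sp=np.array([[258,158],[364,203],[486,208],[366,398],[210,130],[48,293]])/2.9+[150,100]
q=p.copy();q[3]=.03
h=lambda p:np.r_[g(p),door(p,[[212,-114,3],[0,-114,3]])]
print((proj(w,g(q))-wp).round(1).tolist(),(proj(S,h(q))-sp).round(1).tolist())
f=lambda q:np.r_[(proj(w,g(q))-wp).ravel(),(proj(S,h(q))-sp).ravel()]
b=least_squares(f,q,loss="soft_l1",x_scale=[10,10,.1,.1,.1]);print(b.x,b.fun.reshape(-1,2).round(1).tolist())
for x in (q,b.x): print(bar(x,0),bar(x,32), np.degrees(np.arctan2(*(bar(x,0)-bar(x,32))[0][[1,0]])))
np.save("p2.npy",b.x)
E
```

```text
[[-4.4, -2.1], [-4.3, 0.0], [-8.5, 1.6], [-5.5, -2.2]] [[-0.8, -1.1], [1.0, 0.1], [2.0, -1.1], [0.8, -0.2], [-0.6, -1.0], [-1.5, -1.9]]
[ 4.27148788e+02 -3.17963178e+02 -3.93155790e-01  3.26721513e-02
  1.79396572e-01] [[-0.1, -2.1], [-0.0, -0.1], [-2.9, 0.3], [0.2, -0.4], [-1.9, -0.4], [0.0, 0.8], [1.3, -0.1], [-1.7, 1.3], [-1.0, -0.8], [-3.3, -1.6]]
[[ 377.57119548 -296.92010972  117.63850334]] [[ 360.13518457 -323.75200806  117.8249295 ]] 56.983222881643634
[[ 380.84043796 -298.75684819  118.05047402]] [[ 363.50632079 -325.65468437  118.23699711]] 57.200534841327396
```

```bash
python3 - <<'E'
from now import *
print(go(s,[361.8,-324.7,180],57))
E
```

```text
4.7 [ 393.2 -225.   216. ] [179.9   0.   57.8] f [ 0.3  0.7 -0.4] m [ 0.01 -0.05 -0.02] gap 59.6 q [-36. -16. 109.   0.  87.  -4.]
(array([-10.11,   2.65,   3.61]), array([0.1, 0. , 0.8]))
```

{"method": "play_rows", "body": {
  "motion": [
    [[-3.5, 0.9, 0.8, 0, 0, 0.8], [-7, 1.8, 1.6, 0, 0, 0.8], [-10.1, 2.65, 2.8, 0, 0, 0.8], [-10.1, 2.65, 3.6, 0, 0, 0.8], [-10.1, 2.65, 3.6, 0, 0, 0.8]]
  ]
}}

```text
time: 5.2
tool_pos: [359.6, -323.2, 176.0]
tcp_rot: [-179.7, -0.1, 56.9]
ft_force: [-0.4, 0.2, 0.3]
finger_gap: 59.8
grip_force: 0.0
```

{"method": "play_rows", "body": {
  "motion": [
    [[0, 0, 0, 0, 0, 0], [0, 0, 0, 0, 0, 0]]
  ]
}}

```text
time: 5.4
tool_pos: [361.7, -323.5, 179.4]
tcp_rot: [180.0, -0.0, 57.0]
ft_force: [0.6, -0.3, 0.9]
finger_gap: 59.7
grip_force: 0.0
```

```bash
python3 - <<'E'
from now import *
from bench import optics
import cv2
d=optics.snapshot("wrist"); np.savez("pics/w2.npz",**d,pos=s["tool_pos"],rot=s["tcp_rot"]); cv2.imwrite("pics/w2.png",d["pixels"][:,:,::-1])
E
```

```text
5.4 [ 361.7 -323.5  179.4] [180.  -0.  57.] f [ 0.6 -0.3  0.9] m [-0.03  0.01 -0.04] gap 59.7 q [-48.  -9. 107.   0.  82. -15.]
```

View pics/w2.png

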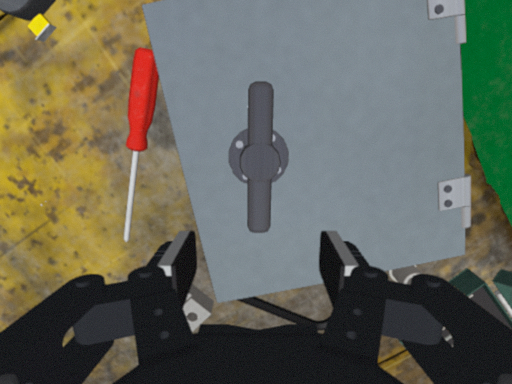

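The bar runs from (260,82) to (259,232) with the hub at (260,160). It is upright in the picture and centred between the fingers.

```bash
python3 - <<'E'
from geo import *
import cv2
from now import s,sensors
w=dict(np.load("pics/w2.npz")); R=Ro.from_euler("xyz",w["rot"],degrees=True).as_matrix(); T=w["T_tool_cam"]
M=w["mtx"]
def ray(px,z):
    n=(np.array(px)-M[:2,2])/[M[0,0],M[1,1]]; x=n.copy()
    for _ in range(9): x=n/(1+float(w["k1"])*(x@x))
    d=R@T[:3,:3]@np.r_[x,1]; o=R@T[:3,3]+w["pos"]; return o+d*(z-o[2])/d[2]
A,H,B=ray((260,82),122),ray((260,160),126),ray((259,232),122)
print(A,H,B,"len",np.linalg.norm(A-B),"mid",(A+B)/2, np.degrees(np.arctan2(*(A-B)[[1,0]])))
u=(A-B)/np.linalg.norm(A-B); hub=(A+B)/2; 
for h in (hub,):
  g=h-32*u; print("grasp",g,go(s,[g[0],g[1],108],57))
E
```

```text
5.45 [ 361.8 -323.6  179.7] [180.   0.  57.] f [-0.6 -0.1  0.3] m [-0.01 -0.02 -0.07] gap 60.0 q [-48.  -9. 107.   0.  82. -15.]
[ 406.17782336 -256.08623401  122.        ] [ 380.25222899 -296.17312125  126.        ] [ 352.07636676 -338.59488287  122.        ] len 98.66430328304912 mid [ 379.12709506 -297.34055844  122.        ] 56.74688410823321
grasp [ 361.5802564  -324.10076123  122.        ] (array([-0.05,  0.  ,  7.17]), array([0., 0., 0.]))
```

{"method": "play_rows", "body": {
  "motion": [
    [[0, 0, 2.5, 0, 0, 0], [0, 0, 5, 0, 0, 0], [0, 0, 6.8, 0, 0, 0], [0, 0, 7.7, 0, 0, 0], [0, 0, 7.7, 0, 0, 0]]
  ]
}}

```text
time: 5.95
tool_pos: [361.0, -323.3, 101.4]
tcp_rot: [-179.9, -0.0, 57.0]
ft_force: [-0.4, -0.5, 0.3]
finger_gap: 59.8
grip_force: 0.0
```

{"method": "play_rows", "body": {
  "motion": [
    [[0, 0, 0, 0, 0, 0], [0, 0, 0, 0, 0, 0], [0, 0, 0, 0, 0, 0], [0, 0, 0, 0, 0, 0], [0, 0, 0, 0, 0, 0]]
  ],
  "jaw": 0,
  "squeeze": 100
}}

```text
time: 6.45
tool_pos: [361.7, -324.7, 103.2]
tcp_rot: [179.9, 0.0, 57.0]
ft_force: [-0.4, -0.6, 3.9]
finger_gap: 14.2
grip_force: 97.9
```

```bash
python3 now.py
```

```text
6.45 [ 361.7 -324.7  103.2] [179.9   0.   57. ] f [-0.4 -0.6  3.9] m [ 0.19  0.18 -0.21] gap 14.2 q [-48.  -5. 111.   0.  73. -15.]
```

{"method": "play_rows", "body": {
  "motion": [
    [[0, 0, 0.1, 0, 0, 0], [0, 0, 0.2, 0, 0, 0], [0, 0, 0.3, 0, 0, 0], [0, 0, 0.4, 0, 0, 0], [0, 0, 0.4, 0, 0, 0]]
  ]
}}

```text
time: 6.95
tool_pos: [361.5, -324.8, 100.0]
tcp_rot: [179.9, 0.0, 57.0]
ft_force: [-5.6, 3.2, 14.4]
finger_gap: 13.9
grip_force: 99.2
```

```bash
python3 now.py
```

```text
6.95 [ 361.5 -324.8  100. ] [179.9   0.   57. ] f [-5.6  3.2 14.4] m [ 0.66  0.58 -0.04] gap 13.9 q [-48.  -4. 111.  -0.  73. -15.]
```

{"method": "play_rows", "body": {
  "motion": [
    [[0, 0, 0.1, 0, 0, 0], [0, 0, 0.2, 0, 0, 0], [0, 0, 0.2, 0, 0, 0]]
  ]
}}

```text
time: 7.25
tool_pos: [361.5, -324.9, 98.6]
tcp_rot: [179.9, 0.0, 57.0]
ft_force: [-9.2, 5.8, 19.4]
finger_gap: 14.0
grip_force: 100.0
```

```bash
python3 now.py; python3 - <<'E'
import numpy as np
for f in range(7,44,7):
    c,s=np.cos(np.radians(f)),np.sin(np.radians(f)); print(f,round(3.2-3.2*c,2),round(-3.2*s,2))
E
```

```text
7.25 [ 361.5 -324.9   98.6] [179.9   0.   57. ] f [-9.2  5.8 19.4] m [0.95 0.84 0.09] gap 14.0 q [-48.  -4. 111.  -0.  73. -15.]
7 0.02 -0.39
14 0.1 -0.77
21 0.21 -1.15
28 0.37 -1.5
35 0.58 -1.84
42 0.82 -2.14
```

{"method": "play_rows", "body": {
  "motion": [
    [[0.01, -0.22, 0, 0, 0, 4], [0.03, -0.45, 0, 0, 0, 8], [0.07, -0.67, 0, 0, 0, 12], [0.12, -0.88, 0, 0, 0, 16], [0.19, -1.09, 0, 0, 0, 20]]
  ]
}}

```text
time: 7.75
tool_pos: [353.2, -317.3, 98.6]
tcp_rot: [179.9, 0.0, 36.9]
ft_force: [-10.1, 7.3, 21.9]
finger_gap: 14.1
grip_force: 100.3
```

```bash
python3 now.py
```

```text
7.75 [ 353.2 -317.3   98.6] [179.9   0.   36.9] f [-10.1   7.3  21.9] m [0.96 1.17 0.68] gap 14.1 q [-48.  -6. 113.  -0.  73.   5.]
```

{"method": "play_rows", "body": {
  "motion": [
    [[0.01, -0.22, 0.05, 0, 0, 4], [0.03, -0.45, 0.05, 0, 0, 8], [0.07, -0.67, 0.05, 0, 0, 12], [0.12, -0.88, 0.05, 0, 0, 16], [0.19, -1.09, 0.05, 0, 0, 20]]
  ]
}}

```text
time: 8.25
tool_pos: [347.8, -307.1, 98.1]
tcp_rot: [180.0, 0.1, 16.9]
ft_force: [-13.5, 9.2, 25.0]
finger_gap: 14.2
grip_force: 100.9
```

```bash
python3 now.py
```

```text
8.25 [ 347.8 -307.1   98.1] [1.80e+02 1.00e-01 1.69e+01] f [-13.5   9.2  25. ] m [1.24 1.64 0.72] gap 14.2 q [-48.  -8. 115.  -0.  73.  25.]
```

{"method": "play_rows", "body": {
  "motion": [
    [[0.01, -0.17, 0, 0, 0, 3], [0.02, -0.33, 0, 0, 0, 6], [0.04, -0.5, 0, 0, 0, 9], [0.07, -0.67, 0, 0, 0, 12], [0.11, -0.83, 0, 0, 0, 15]]
  ]
}}

```text
time: 8.75
tool_pos: [346.2, -298.5, 98.1]
tcp_rot: [180.0, 0.1, 1.9]
ft_force: [-14.5, 11.9, 27.9]
finger_gap: 14.0
grip_force: 101.2
```

```bash
python3 now.py
```

```text
8.75 [ 346.2 -298.5   98.1] [1.8e+02 1.0e-01 1.9e+00] f [-14.5  11.9  27.9] m [1.34 1.91 0.74] gap 14.0 q [-47.  -9. 116.  -0.  73.  41.]
```

{"method": "play_rows", "body": {
  "motion": [
    [[0.01, -0.17, 0, 0, 0, 3], [0.02, -0.33, 0, 0, 0, 6], [0.04, -0.5, 0, 0, 0, 9], [0.07, -0.67, 0, 0, 0, 12]]
  ]
}}

```text
time: 9.15
tool_pos: [346.1, -291.8, 97.5]
tcp_rot: [180.0, 0.2, -10.1]
ft_force: [-14.8, 6.8, 21.6]
finger_gap: 14.1
grip_force: 102.2
```

```bash
python3 now.py
```

```text
9.15 [ 346.1 -291.8   97.5] [180.    0.2 -10.1] f [-14.8   6.8  21.6] m [1.07 2.13 0.96] gap 14.1 q [-47. -10. 116.  -0.  73.  54.]
```

{"method": "play_rows", "body": {
  "motion": [
    [[0.01, -0.17, 0, 0, 0, 3], [0.02, -0.33, 0, 0, 0, 6], [0.04, -0.5, 0, 0, 0, 9]]
  ]
}}

```text
time: 9.45
tool_pos: [347.1, -286.7, 96.9]
tcp_rot: [180.0, 0.2, -19.1]
ft_force: [-13.4, 9.6, 17.5]
finger_gap: 14.1
grip_force: 101.6
```

```bash
python3 now.py
```

```text
9.45 [ 347.1 -286.7   96.9] [180.    0.2 -19.1] f [-13.4   9.6  17.5] m [1.27 1.55 0.93] gap 14.1 q [-46. -10. 117.  -0.  73.  63.]
```

{"method": "play_rows", "body": {
  "motion": [
    [[0.01, -0.17, 0, 0, 0, 3], [0.02, -0.33, 0, 0, 0, 6], [0.04, -0.5, 0, 0, 0, 9]]
  ]
}}

```text
time: 9.75
tool_pos: [348.8, -281.6, 96.2]
tcp_rot: [180.0, 0.2, -28.1]
ft_force: [-10.3, 12.0, 12.7]
finger_gap: 14.3
grip_force: 100.8
```

```bash
python3 now.py
```

```text
9.75 [ 348.8 -281.6   96.2] [180.    0.2 -28.1] f [-10.3  12.   12.7] m [1.42 0.79 0.94] gap 14.3 q [-45. -10. 117.  -0.  73.  73.]
```

{"method": "play_rows", "body": {
  "motion": [
    [[0.01, -0.14, 0, 0, 0, 2.5], [0.01, -0.28, 0, 0, 0, 5], [0.02, -0.39, 0, 0, 0, 7]]
  ]
}}

```text
time: 10.05
tool_pos: [351.3, -277.5, 95.4]
tcp_rot: [-180.0, 0.2, -35.1]
ft_force: [-7.9, 10.4, 7.1]
finger_gap: 13.8
grip_force: 99.8
```

```bash
python3 now.py
```

```text
10.05 [ 351.3 -277.5   95.4] [-180.     0.2  -35.1] f [-7.9 10.4  7.1] m [0.98 0.57 0.32] gap 13.8 q [-45. -10. 117.   0.  73.  80.]
```

{"method": "play_rows", "body": {
  "motion": [
    [[0.01, -0.14, 0, 0, 0, 2.5], [0.01, -0.28, 0, 0, 0, 5], [0.01, -0.28, 0, 0, 0, 5]]
  ]
}}

```text
time: 10.35
tool_pos: [352.6, -275.7, 95.4]
tcp_rot: [179.9, 0.2, -40.0]
ft_force: [-10.7, 6.4, 7.5]
finger_gap: 14.1
grip_force: 101.3
```

```bash
cat >> now.py <<'E'
rr=(s["tool_pos"]-[379.1,-297.3,0])/1000; F=s["ft_force"]; print("hub torque",(s["wrist_torque"][2]+rr[0]*F[1]-rr[1]*F[0]).round(2))
E
python3 now.py
```

```text
10.35 [ 352.6 -275.7   95.4] [179.9   0.2 -40. ] f [-10.7   6.4   7.5] m [0.49 1.16 1.25] gap 14.1 q [-45. -10. 117.  -0.  73.  85.]
hub torque 1.31
```

{"method": "play_rows", "body": {
  "motion": [
    [[0, -0.06, 0, 0, 0, 1], [0.01, -0.11, 0, 0, 0, 2], [0.01, -0.11, 0, 0, 0, 2]]
  ]
}}

```text
time: 10.65
tool_pos: [353.6, -274.1, 95.1]
tcp_rot: [-180.0, 0.3, -42.0]
ft_force: [-6.7, 9.6, 7.8]
finger_gap: 14.2
grip_force: 100.0
```

```bash
python3 now.py
```

```text
10.65 [ 353.6 -274.1   95.1] [-180.     0.3  -42. ] f [-6.7  9.6  7.8] m [ 0.88  1.13 -0.05] gap 14.2 q [-44. -10. 117.   0.  73.  88.]
hub torque -0.14
```

{"method": "play_rows", "body": {
  "motion": [
    [[0, 0, 0, 0, 0, 0], [0, 0, 0, 0, 0, 0], [0, 0, 0, 0, 0, 0], [0, 0, 0, 0, 0, 0], [0, 0, 0, 0, 0, 0]]
  ],
  "jaw": 0.7
}}

```text
time: 11.15
tool_pos: [355.1, -276.2, 95.9]
tcp_rot: [180.0, -0.0, -42.0]
ft_force: [-0.7, -1.2, 0.0]
finger_gap: 59.9
grip_force: 0.0
```

{"method": "play_rows", "body": {
  "motion": [
    [[0, 0, -2, 0, 0, 0], [0, 0, -5, 0, 0, 0], [0, 0, -8, 0, 0, 0], [0, 0, -8.5, 0, 0, 0], [0, 0, -8.5, 0, 0, 0]]
  ]
}}

```text
time: 11.65
tool_pos: [355.7, -276.8, 182.2]
tcp_rot: [180.0, -0.2, -42.0]
ft_force: [0.1, 1.1, 0.2]
finger_gap: 59.7
grip_force: 0.0
```

{"method": "play_rows", "body": {
  "motion": [
    [[0, 0, 0, 0, 0, 0], [0, 0, 0, 0, 0, 0], [0, 0, 0, 0, 0, 0]]
  ]
}}

```text
time: 11.95
tool_pos: [354.4, -275.5, 179.5]
tcp_rot: [-180.0, 0.1, -42.0]
ft_force: [-1.0, -0.3, 1.1]
finger_gap: 59.4
grip_force: 0.0
```

```bash
python3 - <<'E'
from now import *
from bench import optics
import cv2
d=optics.snapshot("wrist"); np.savez("pics/w3.npz",**d,pos=s["tool_pos"],rot=s["tcp_rot"])
e=optics.snapshot("side"); np.savez("pics/side2.npz",**e)
a=cv2.resize(d["pixels"][:,:,::-1],(400,300)); b=e["pixels"][100:300,150:350,::-1]
b=cv2.resize(b,None,fx=2.9,fy=2.9,interpolation=3)
# bar by colour threshold in wrist picture: dark pixels inside grey door
c=np.full((600,800,3),0,np.uint8); c[:580,:580]=b; c[:300,580:]=cv2.resize(d["pixels"][:300,120:390,::-1],(220,245))[:300].repeat(1,0)[:300] if 0 else 0
w=cv2.resize(d["pixels"][0:250,150:370,::-1],(220,250)); c[:250,580:]=w
cv2.imwrite("pics/fin.png",c)
E
```

```text
11.95 [ 354.4 -275.5  179.5] [-1.8e+02  1.0e-01 -4.2e+01] f [-1.  -0.3  1.1] m [ 0.02 -0.01 -0.03] gap 59.4 q [-44. -15. 112.  -0.  83.  88.]
hub torque -0.0
```

View pics/fin.png

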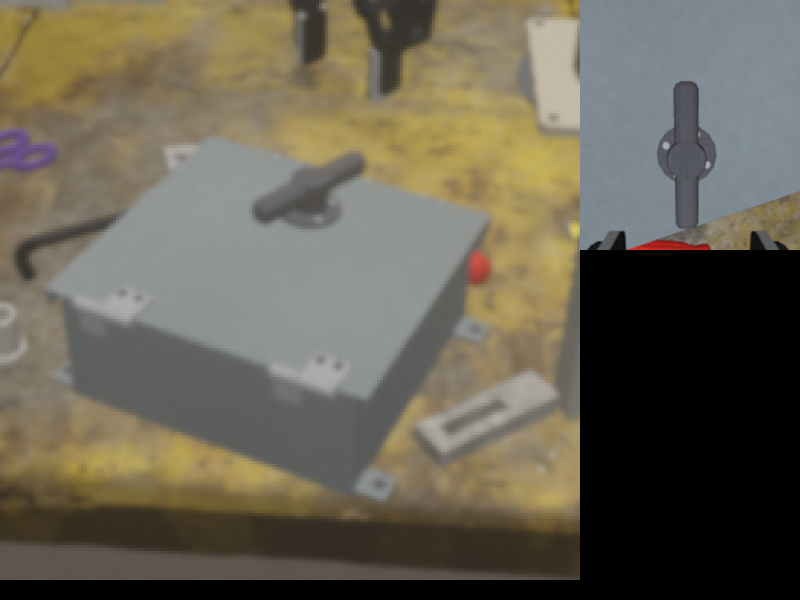

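The handle has turned with the gripper, and the bar is again upright in the wrist view, so it is at about 1.9 rad. The free edge dropped about 2.4 px in the side view and the strap hasn't moved. I'll measure the door's drop more precisely.

```bash
python3 - <<'E'
from geo import *
import cv2
p=np.load("p2.npy"); A=dict(np.load("pics/side1.npz"));B=dict(np.load("pics/side2.npz")); S0=dict(np.load("pics/side0.npz"))
ga,gb=[cv2.cvtColor(x["pixels"],6).astype(np.float32) for x in (A,B)]
def shift(pt,r=11):
    x,y=np.round(pt).astype(int); P=ga[y-r:y+r+1,x-r:x+r+1]; Q=gb[y-r:y+r+1,x-r:x+r+1]
    M=np.eye(2,3,dtype=np.float32); c,M=cv2.findTransformECC(P,Q,M,cv2.MOTION_TRANSLATION,(3,200,1e-6),None,1); return M[:,2].round(2),round(c,3)
for nm,U in (("free-y",[212,-114,3]),("free+y",[212,114,3]),("hinge+y",[0,114,3]),("hinge-y",[0,-114,3])):
    pt=proj(A,door(p,U,.03))[0]
    e=[(proj(A,door(p,U,t))[0]-pt).round(2).tolist() for t in (.01,.005,0,-.003)]
    print(nm,pt.round(1),shift(pt),"pred .01,.005,0:",e)
w=dict(np.load("pics/w3.npz")); M=w["mtx"];R=Ro.from_euler("xyz",w["rot"],degrees=True).as_matrix(); T=w["T_tool_cam"]
def ray(px,z):
    n=(np.array(px)-M[:2,2])/[M[0,0],M[1,1]]; d=R@T[:3,:3]@np.r_[n,1]; o=R@T[:3,3]+w["pos"]; return o+d*(z-o[2])/d[2]
a,b=ray((256,82),116),ray((257,228),116); print(a,b,(a+b)/2,np.linalg.norm(a-b),np.degrees(np.arctan2(*(a-b)[[1,0]])))
E
```

```text
free-y [221.4 144.3] (array([0.79, 0.18], dtype=float32), 0.892) pred .01,.005,0: [[0.1, 1.62], [0.13, 2.03], [0.15, 2.44], [0.16, 2.68]]
free+y [318.9 171.9] (array([0.6 , 1.24], dtype=float32), 0.711) pred .01,.005,0: [[-0.17, 1.68], [-0.22, 2.11], [-0.27, 2.53], [-0.3, 2.78]]
hinge+y [274.5 238.5] (array([0.1 , 0.06], dtype=float32), 0.997) pred .01,.005,0: [[0.02, -0.02], [0.02, -0.03], [0.02, -0.03], [0.02, -0.04]]
hinge-y [163.3 199.4] (array([0.02, 0.01], dtype=float32), 0.999) pred .01,.005,0: [[0.02, -0.02], [0.02, -0.02], [0.03, -0.03], [0.03, -0.03]]
[ 414.38878758 -329.5993531   116.        ] [ 341.06582904 -264.29154381  116.        ] [ 377.72730831 -296.94544846  116.        ] 98.19045881681798 -41.69104086633718
```

```bash
python3 - <<'E'
from geo import *
import cv2
p=np.load("p2.npy"); A=dict(np.load("pics/side1.npz"));B=dict(np.load("pics/side2.npz"))
im=[x["pixels"].astype(np.float32) for x in (A,B)]
# signal: blue minus red separates grey-blue door from yellow bench
g=[cv2.GaussianBlur(x[:,:,2]-x[:,:,0],(0,0),.7) for x in im]
res=[]
for v in range(-105,106,3):
    x,y=proj(A,door(p,[212,v,3],.015))[0]; c=int(round(x)); out=[]
    for k in g:
        ys=np.arange(int(y)-8,int(y)+9); pr=k[ys,c]; lo,hi=np.median(pr[:4]),np.median(pr[-4:]); m=(lo+hi)/2
        i=[j for j in range(len(pr)-1) if (pr[j]-m)*(pr[j+1]-m)<0]
        out.append(ys[i[0]]+(m-pr[i[0]])/(pr[i[0]+1]-pr[i[0]]) if len(i)==1 and abs(hi-lo)>15 else np.nan)
    res.append([v,*out,out[1]-out[0]])
res=np.array(res); print(np.nanmedian(res[:,3]),np.isfinite(res[:,3]).sum()); print(res[::3].round(2).tolist())
E
```

```text
2.86833493411541 70
[[-105.0, 144.08, 146.99, 2.92], [-96.0, 145.37, 148.11, 2.74], [-87.0, 146.25, 148.95, 2.7], [-78.0, 147.54, 150.51, 2.97], [-69.0, 148.31, 151.26, 2.95], [-60.0, 148.91, 151.48, 2.57], [-51.0, 149.75, 152.31, 2.55], [-42.0, 150.65, 153.69, 3.04], [-33.0, 152.11, 154.92, 2.81], [-24.0, 153.27, 156.15, 2.89], [-15.0, 154.24, 156.02, 1.78], [-6.0, 155.49, 154.28, -1.21], [3.0, 156.37, 153.62, -2.75], [12.0, 157.46, nan, nan], [21.0, 158.2, 161.03, 2.83], [30.0, 159.1, 162.15, 3.04], [39.0, 160.57, 163.55, 2.97], [48.0, 161.91, 164.95, 3.04], [57.0, 163.06, 165.97, 2.92], [66.0, 164.14, 166.99, 2.84], [75.0, 165.34, 167.93, 2.59], [84.0, 166.43, 169.52, 3.1], [93.0, 167.11, 170.41, 3.3], [102.0, 168.16, 171.83, 3.67]]
```

```bash
python3 -c "
from bench import job
print(job.hand_in())"
```

```text
the job is handed in; nothing more can be done
None
```

I closed the door onto its gasket, latched it and handed the job in. Camera measurements put the door within about 0.005 rad of fully down and the handle at about 1.9 rad clockwise; the strap hasn't moved and the gripper is clear. The one uncertainty is the solid stop: torque peaked at 1.3 N m, then fell away over the last 2°.

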